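# Fit the battery and click its sliding cover home

## Task

Put the block battery into the instrument's open battery bay, lying flat with its terminals toward the brass contacts. Then set the blue cover down on the deck, flat between the rails just behind the overhanging lips, and slide it gently toward the end block until its orange tab has clicked down behind the yellow ledge; do not ram it against the end block. Leave the other things on the bench where they are.

Things in the scene. Friction and masses are not known exactly. Their poses are not given: they have to be found in the camera images.
- case: Dark grey instrument case fixed on the bench, battery side up, 158 x 92 mm, flat deck at z = 18 mm. Origin on the bench, under the cover's nominal home; x = the way the cover slides home, z up. Side walls up to z = 27.5 mm at y = +-39 mm, x = -71 to 36 mm. Dark end block (stop) at the +x end, 42 mm high, face at x = 36 mm +-6 mm, unit by unit.
- bay (a point): Centre of the battery bay's floor: a recess 6 mm deep below the deck, 31 mm in the case's x, 50 mm in y. Axes as the case's. Brass contacts on its -y wall, to which the battery's terminals must point.
- lay_down (a point): Point on the deck where cover_base comes when the cover is set down (+-4 mm in x, +-2 mm in y, x axes parallel): its tongues then come down behind the lips and it lies flat. The lips reach in from the side walls to y = +-33 mm, at case x = -43 to -18 and 9 to 30 mm, underside 5.5 mm above the deck; elsewhere the walls are open above with flared edges.
- home (a point): Nominal place of cover_base on the deck with the cover home, 30 mm ahead of lay_down. End block and yellow ledge are one rigid insert that sits up to 6 mm farther forward or back on each unit, which no reading reports: the end of travel must be felt. The true tab drop-off lies 0.5 mm before, the end block 1 mm beyond the true home; it bears 20 N.
- ledge (a point): Nominal top of the yellow ledge's steep front edge (same +-6 mm in x). The ledge is 20 mm wide and stands 5 mm above the deck; from the rear it is a ramp 10 mm long, then 8 mm flat, then drops steeply here. The cover's orange tab must end down on the +x side of it.
- cover_grip (a point): Middle of the grip rib on the loose blue cover (70 x 74 x 32 mm, about 80 g): rib 12 mm thick in x, 40 mm long in y, 12 mm high, its top 6 mm above this point. x points to the open leading edge (35 mm ahead, white arrow), z up. The roof round the rib is 20 mm above the underside.
- cover_base (a point): The same cover: centre of its underside, 26 mm below cover_grip; same axes. At its foot two tongues a side, 4 mm thick, reach to y = +-37 mm, at x = -35 to -17 and 17 to 35 mm; they slide under the lips with 1.5 mm play upward and 2 mm sideways. Starts on the bench, right way up.
- cover_tab (a joint): Bending of the orange spring tab at the cover's rear (rad): 0 relaxed, positive with its nose bent up. The nose, a round bar 4 mm thick, is 55 mm behind the cover's centre and 0.5 mm above the deck when relaxed. It rides up the ledge's ramp (0.1 to 0.23 rad at the top, where sliding takes about 3 to 6 N) and snaps back to 0 beyond it.
- battery_mid (a point): Centre of the black block battery, 18 x 26 x 46 mm plus 2 mm terminals, about 45 g, lying on its wide face, so this point is 9 mm above what it lies on. The point's z axis is its long axis, toward the terminals (level); y is the 26 mm width (level), a good grasp if held by the upper half: in the bay its top stands 12 mm above the deck.
- battery_terminals (a point): Middle of the battery's terminal end, 23 mm from battery_mid.
- screw_jar: Bystander: jar with a blue lid, 53 mm across, 42 mm high; origin under its centre.
- test_board: Bystander: green circuit board, 50 x 72 x 15 mm; origin under its centre.
- adaptor: Bystander: grey coax adaptor with a red band, lying, 21 mm thick, 62 mm long; origin under its centre.
- fuse_box: Bystander: small red box, 28 x 52 x 16 mm; origin under its centre.

How it is judged:
By the outcome, as a careful person would: the job done as asked, in the order asked, and still so for the second after the job is handed in, with the robot touching nothing.
It also fails if it takes over 67 s, if anything falls off the work surface, if the arm or the gripper's body presses on something with over 40 N, if the wrist force passes 120 N, or if a joint passes its speed limit or range.

## Robot

A 6-joint arm with a two-finger parallel gripper is mounted at the origin on a cart in front of the work surface, level with it; the furniture and walls round the work are solid. World frame = base frame: x ahead of the robot, y to its left, z up, the work surface at z = 0. Lengths are in m, angles in degrees, forces in N, time in s.
With the tool pointing down it reaches from about 0.375 to 0.975 m from the base axis. Payload 3.8 kg.
Tool frame: the origin (TCP) lies midway between the tips of the shut fingers; the grasp point (between the pads) lies 19 mm behind it; z points along the fingers, y is the line along which they close (so a half turn about z gives the same grasp; the last joint's range is limited). The gripper opens to 85 mm and grips with 20 to 120 N. Pads are 22 mm wide; open, the fingers measure 114 mm over their backs; the gripper's body (76 mm by 85 mm) begins 54 mm behind the grasp point. The pads swing forward as they close: fully open they stand 13 mm farther back than shut.
Start: joints at [72.198, 15.12, 91.902, -0, 72.978, -2.114], TCP at [0.183, 0.65, 0.231] pointing down, gripper open.
Joint ranges: [-150.88, 150.88], [-54.13, 125.18], [17.81, 147.31], [-75.09, 255.09], [0, 152.58], [-146.25, 146.25]. Speed limits (degrees/s): [147.25, 147.25, 180, 180, 180, 180].

## Interface

Orientations are given as [roll, pitch, yaw] about the fixed x, y, z axes, in that order (R = Rz(yaw) Ry(pitch) Rx(roll)).
In Python, from rig import ctrl gives the robot as it stands. The module is installed in compiled form; this text tells all that it offers.
- The arm moves only by the tool carry_out, never from a script. Its argument "commands" is a list that holds one entry, the list of rows, each a list of 4 numbers: the shift along the tool's x, y, z normalised to -1 to 1, where 1 is 250 mm, then the turn about the tool's z normalised to -1 to 1, where 1 is 120 degrees. In form: [[[x, y, z, yaw], ...]]. A call has 1 to 10 rows; each row is the pose to reach, as a shift and turn from the pose commanded when the call began, along the tool's axes at that moment; what a row does not reach only later rows make up. A row lasts 1/12 s, in which the tool goes at most 41.7 mm and 7.16 degrees, less where a joint would pass 70% of its speed; a pose out of reach is approached as far as the arm can. A call with a number of a shift or a turn outside -1 to 1 is refused whole. A call with a gripper value outside its range is refused whole. "gripper" is the opening, from 0 (shut) to 1 (fully open), set as the call begins (left out, the last holds). The fingers move at their own pace and stop on an object; the grip force is fixed at half the most. Time passes only in rows, so rows that repeat a pose let the fingers close. It gives the time, the measured TCP pose, the force, the opening and the grip force at its end, in the units of the state.
- ctrl.sense(): the state, without advancing time (a new reading comes with each control period).
- ctrl.camera(name): name is "scene" or "top"; returns the picture (400x640x3 uint8, red, green, blue); there is no depth.
- ctrl.calibration(name): a dict with "K" (3x3 intrinsics, pixels), "R" (3x3) and "t" (3): a world point X has camera coordinates R X + t. Camera axes: x right, y down, z forward; pixel columns grow to the right and rows downward; lengths in m; the calibration is good to about 2 mm. A picture is of the moment at which its call begins. calibration takes no time and is no camera call.
- ctrl.hand_in(): hands the job in; it is judged then, once.
The state is a dict: "time_s": time; "q": joint angles; "qvel": joint speeds; "joint_efforts": joint torques, N m; "position": TCP position; "eef_rot": TCP orientation; "contact_force": force on the tool from outside, world axes, zero at the start; "wrist_torque": the same for the moment, N m; "finger_gap": finger opening in m; "gripper_force": force on a finger pad.
Only numpy, scipy, OpenCV 4.12 (cv2) and the standard library are available. Lean on these libraries where they do the work, as an engineer would, in place of code of your own. Each camera call takes 0.05 s, during which the arm holds its last target. There are 200 camera calls.

## Working session

There is one attempt and no reset: what is moved stays moved. The work goes in short steps, Python scripts to look and compute and a tool call to move; the robot and the scene stay as the last step left them, time stands still between calls to the robot, and variables do not carry over. Pictures are saved under pics/ and viewed, at most 10 in all, crops included, and the job is handed in when it is done.

Besides the shell and the picture viewer there is one more tool, called after "Call:" as name([rows], argument=value, ...), one row to a line, values as JSON. carry_out: Moves the arm, as the interface text tells. Its arguments: {"type":"object","properties":{"commands":{"type":"array"},"gripper":{"type":"number"}},"required":["commands"]}

```bash
mkdir -p pics
python3 - <<'E'
from rig import ctrl
import cv2,numpy as np
for n in("scene","top"):
    im=ctrl.camera(n); cv2.imwrite(f"pics/{n}0.png",im[:,:,::-1])
    c=ctrl.calibration(n); print(n,np.round(c["K"],1).tolist(),np.round(c["R"],3).tolist(),np.round(c["t"],3).tolist())
print(ctrl.sense())
E
```

```text
scene [[417.4, 0.0, 315.1], [0.0, 417.4, 196.0], [0.0, 0.0, 1.0]] [[0.877, -0.48, -0.023], [-0.241, -0.399, -0.885], [0.415, 0.782, -0.465]] [-0.456, 0.168, 0.947]
top [[385.1, 0.0, 313.9], [0.0, 385.1, 203.6], [0.0, 0.0, 1.0]] [[-0.002, -1.0, -0.004], [-0.983, 0.003, -0.184], [0.184, 0.004, -0.983]] [0.017, 0.523, 0.991]
{'time_s': 0.1, 'q': array([ 7.21976562e+01,  1.51671182e+01,  9.19753559e+01, -8.71494358e-04,
        7.29772354e+01, -2.11433723e+00]), 'qvel': array([ 0.13812407, -0.08229799, -0.1470784 ,  0.10027158, -0.13051906,
       -0.06151696]), 'joint_efforts': array([ 1.90278522e-03, -5.16699994e+01, -3.68591380e+01, -4.80451297e-05,
        6.15867626e-03,  3.53964504e-05]), 'position': array([0.1823206 , 0.64920912, 0.2300416 ]), 'eef_rot': array([-1.79880341e+02, -3.58432093e-03,  1.64312246e+02]), 'contact_force': array([0.51952561, 0.92491894, 0.56720114]), 'wrist_torque': array([ 0.00781727, -0.01603759,  0.04929391]), 'gripper_force': 0.0, 'finger_gap': 0.08523113012196143}
```

View pics/top0.png

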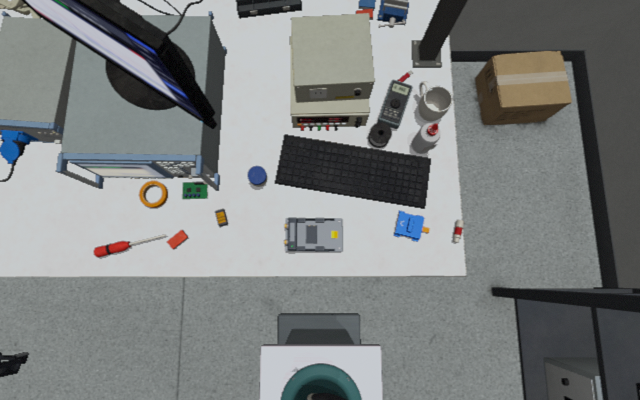

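View pics/scene0.png

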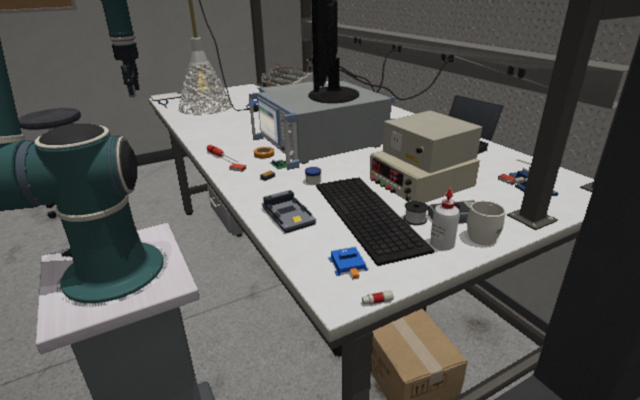

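Top view: case at (313,235) with its end block to the left, yellow ledge at (334,235), blue cover at (408,226) with its orange tab at (426,230), battery at (221,217). The fuse box is at (177,239) and the jar at (257,176). I'll look closer at one composite.

Run:
```python
import cv2,numpy as np
t=cv2.imread("pics/top0.png"); s=cv2.imread("pics/scene0.png")
def crop(im,x,y,w,h,k): return cv2.resize(im[y:y+h,x:x+w],None,fx=k,fy=k,interpolation=cv2.INTER_CUBIC)
A=np.hstack([crop(t,275,208,80,50,5),crop(t,385,205,50,50,5)[:250],crop(t,206,202,30,50,5)])
B=np.hstack([crop(s,255,180,70,60,5),crop(s,325,240,50,60,5),crop(s,250,160,40,60,5)])
print(A.shape,B.shape); C=np.vstack([np.pad(A,((0,0),(0,max(0,B.shape[1]-A.shape[1])),(0,0))),np.pad(B,((0,0),(0,max(0,A.shape[1]-B.shape[1])),(0,0)))])
cv2.imwrite("pics/c1.png",C); print(C.shape)
```

```text
(250, 800, 3) (300, 800, 3)
(550, 800, 3)
```

View pics/c1.png

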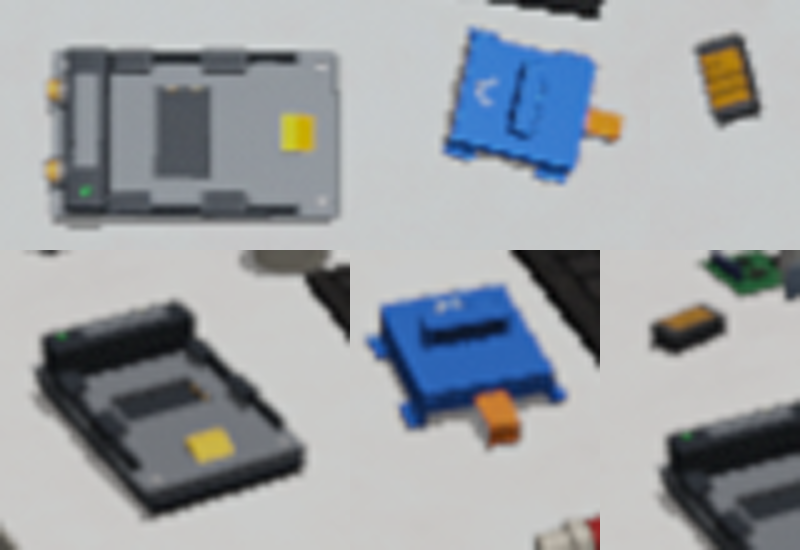

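The composite shows the case with x toward image-left (world +y). The bay is at top pixel ~(312,234) with its contacts on the upper side (world +x). The ledge is at (334,234). The cover's arrow points image-left and is rotated slightly. Next I'll measure with masks in both views.

```bash
cat > h.py <<'E'
import cv2,numpy as np
from rig import ctrl
def ray(n,uv):
    c=ctrl.calibration(n);K,R,t=map(np.array,(c["K"],c["R"],c["t"]))
    uv=np.atleast_2d(uv).astype(float);d=np.c_[uv,np.ones(len(uv))]@np.linalg.inv(K).T@R
    return -R.T@t,d
def plane(n,uv,z):
    C,d=ray(n,uv);return C+d*((z-C[2])/d[:,2])[:,None]
def proj(n,X):
    c=ctrl.calibration(n);K,R,t=map(np.array,(c["K"],c["R"],c["t"]))
    p=(np.atleast_2d(X)@R.T+t)@K.T;return p[:,:2]/p[:,2:]
def tri(a,b):
    C1,d1=ray("top",a);C2,d2=ray("scene",b);d1,d2=d1[0]/np.linalg.norm(d1),d2[0]/np.linalg.norm(d2)
    s=np.linalg.lstsq(np.c_[d1,-d2],C2-C1,rcond=None)[0];p,q=C1+s[0]*d1,C2+s[1]*d2
    return (p+q)/2,np.linalg.norm(p-q)
K8=8
def up(im,x,y,w,h): return cv2.resize(im[y:y+h,x:x+w],None,fx=K8,fy=K8,interpolation=cv2.INTER_CUBIC)
def blobs(im,box,lo,hi,amin=2,hsv=True):
    x,y,w,h=box;u=up(im,*box);m=cv2.inRange(cv2.cvtColor(u,cv2.COLOR_RGB2HSV) if hsv else u,np.array(lo),np.array(hi))
    out=[]
    for c in cv2.findContours(m,cv2.RETR_EXTERNAL,cv2.CHAIN_APPROX_NONE)[0]:
        a=cv2.contourArea(c)/K8**2
        if a>amin: out.append((a,(c[:,0,:]+.5)/K8-.5+[x,y]))
    return sorted(out,key=lambda o:-o[0])
def rect(p): return cv2.minAreaRect(p.astype(np.float32))
E
python3 - <<'E'
from h import *
T=ctrl.camera("top");S=ctrl.camera("scene")
np.set_printoptions(precision=4,suppress=True)
def rep(name,img,n,box,lo,hi,z,k=1,**a):
    for ar,p in blobs(img,box,lo,hi,**a)[:k]:
        W=plane(n,p,z)[:,:2]*1000;r=cv2.minAreaRect(W.astype(np.float32))
        print(name,n,"area",round(ar,1),"ctr",np.round(r[0],1),"size",np.round(r[1],1),"ang",round(r[2],1),"px",np.round(p.mean(0),1), "x",W[:,0].min().round(1),W[:,0].max().round(1),"y",W[:,1].min().round(1),W[:,1].max().round(1))
for n,im,bc,bv,bb in(("top",T,(275,208,80,50),(385,205,50,50),(206,202,30,30)),("scene",S,(255,180,70,60),(325,240,50,60),(255,165,25,20))):
    rep("ledge",im,n,bc,(22,120,120),(34,255,255),.023)
    rep("bayetc dark",im,n,bc,(0,0,0),(180,255,85),.018,6,amin=8)
    rep("coverblue z20",im,n,bv,(100,120,60),(125,255,255),.020)
    rep("tab",im,n,bv,(8,120,120),(22,255,255),.005)
    rep("batt lab",im,n,bb,(12,110,110),(26,255,255),.018,2)
    rep("batt all z18",im,n,bb,(0,0,0),(180,255,150),.018,2)
print(ray("top",[0,0])[0],ray("scene",[0,0])[0])
a=np.hstack([cv2.resize(up(T,206,202,30,30),(400,400)),cv2.resize(up(S,255,160,25,25),(400,400))])
cv2.imwrite("pics/b1.png",a[:,:,::-1])
E
```

```text
ledge top area 39.4 ctr [443.  -39.6] size [16.  19.4] ang 89.2 px [334.1 234.1] x 433.2 452.7 y -47.7 -31.5
bayetc dark top area 128.1 ctr [442.3  26. ] size [129.9  89. ] ang 88.9 px [303.2 241.1] x 397.5 487.5 y -38.1 91.5
bayetc dark top area 17.1 ctr [485.   26.5] size [30.   4.9] ang 89.8 px [309.8 219.2] x 482.5 487.4 y 11.5 41.5
bayetc dark top area 14.4 ctr [484.8 -25. ] size [27.6  4.9] ang 89.8 px [328.6 219.1] x 482.3 487.2 y -38.8 -11.2
bayetc dark top area 8.8 ctr [481.6  80.5] size [11.5 12.6] ang 88.6 px [290.  220.1] x 475.4 487.9 y 74.7 86.3
coverblue z20 top area 588.6 ctr [ 465.4 -244.8] size [71.1 71.1] ang 75.5 px [408.5 225.9] x 424.4 507.6 y -285.6 -202.3
tab top area 26.5 ctr [ 457.1 -293.9] size [17.3 13.6] ang 73.0 px [425.4 229.4] x 449.1 464.8 y -302.8 -285.2
batt lab top area 82.9 ctr [491.7 273. ] size [31.8 22. ] ang 16.0 px [220.6 217.1] x 474.2 508.4 y 259.5 287.1
batt all z18 top area 158.8 ctr [490.6 271.4] size [50.1 29.1] ang 16.4 px [221.2 217.6] x 464.2 516.5 y 252.7 291.1
ledge scene area 35.7 ctr [441.7 -43.5] size [25.3 21.8] ang 84.8 px [29
[... 324 characters left out ...]
[93.1 27.5] ang 60.2 px [321.5 188.6] x 567.3 614.0 y 30.7 121.9
coverblue z20 scene area 620.7 ctr [ 458.6 -257.2] size [87.9 71.6] ang 75.5 px [346.9 260.8] x 413.7 503.3 y -307.5 -210.3
tab scene area 44.1 ctr [ 461.6 -285.2] size [27.4 15.4] ang 71.3 px [354.3 272. ] x 451.6 471.6 y -299.8 -271.8
batt lab scene area 19.0 ctr [491.4 270.2] size [31.3 18. ] ang 13.1 px [267.1 173.3] x 475.1 506.6 y 258.7 281.2
batt all z18 scene area 98.6 ctr [483.9 253.7] size [66.9 52.1] ang 15.8 px [267.1 175.4] x 453.6 513.6 y 221.1 286.6
batt all z18 scene area 21.0 ctr [536.5 304.2] size [38.4 25. ] ang 65.6 px [276.4 166.1] x 531.1 554.4 y 282.1 326.8
[0.332  0.0114 1.0701] [ 0.0476 -0.8917  0.579 ]
```

View pics/b1.png

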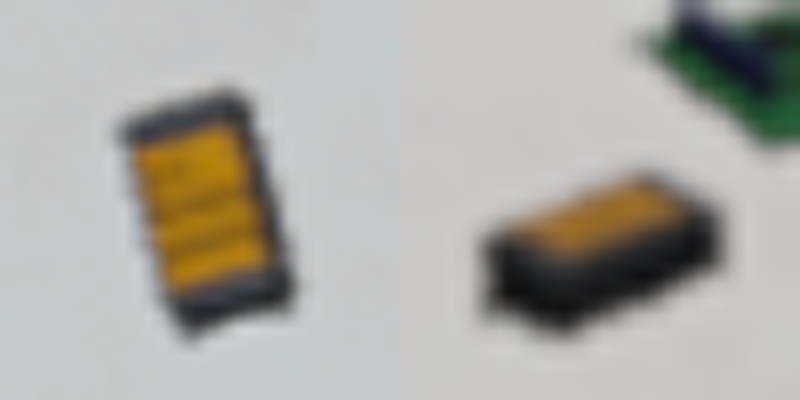

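The battery label centre agrees in both views, (491.5, 272) mm, with the long axis at about 16° to world x. I can't yet tell which end has the terminals, so I'll check that with the battery held near the scene camera. I'll add a move calculator and go there.

```bash
cat >> h.py <<'E'
from scipy.spatial.transform import Rotation as Ro
def go(x,y,z,yaw):
    s=ctrl.sense();R=Ro.from_euler("xyz",s["eef_rot"],degrees=True).as_matrix()
    d=R.T@(np.array([x,y,z])/1000-s["position"]);dy=-((yaw-s["eef_rot"][2]+180)%360-180)
    print("rows:",np.round(d/.25,4),round(dy/120,4),"mm",np.round(d*1000,1),"turn",round(dy,1),"t",round(s["time_s"],2),"q",np.round(s["q"],0),"F",np.round(s["contact_force"],1))
E
python3 -c "
from h import *
go(491.5,272,120,196)"
```

```text
rows: [-1.5987 -1.1185  0.4432] -0.264 mm [-399.7 -279.6  110.8] turn -31.7 t 0.2 q [72. 15. 92. -0. 73. -2.] F [-0.1 -0.1  0.1]
```

Call:
carry_out([
  [[-0.8,-0.56,0.22,-0.132],[-0.8,-0.56,0.22,-0.132],[-0.8,-0.56,0.22,-0.132],[-0.8,-0.56,0.22,-0.132],[-0.8,-0.56,0.22,-0.132],[-0.8,-0.56,0.22,-0.132]],
], gripper=0.5)

```text
time_s: 0.7
position: [0.3377, 0.4595, 0.1758]
eef_rot: [-180.0, 0.0, -179.8]
contact_force: [1.1, 0.4, -0.6]
finger_gap: 0.0423
gripper_force: 0.0
```

```bash
python3 -c "
from h import *
go(491.5,272,120,196);go(491.5,272,80,196);print(ctrl.sense()['finger_gap'])"
```

```text
rows: [-0.6126 -0.7519  0.2234] -0.1318 mm [-153.2 -188.    55.8] turn -15.8 t 0.7 q [ 51.   6. 108.  -0.  65. -39.] F [ 1.1  0.4 -0.6]
rows: [-0.6126 -0.7519  0.3834] -0.1318 mm [-153.2 -188.    95.8] turn -15.8 t 0.7 q [ 51.   6. 108.  -0.  65. -39.] F [ 1.1  0.4 -0.6]
0.04233925743767753
```

Call:
carry_out([
  [[-0.61,-0.75,0.3,-0.132],[-0.61,-0.75,0.3,-0.132],[-0.61,-0.75,0.3,-0.132],[-0.61,-0.75,0.3,-0.132],[-0.61,-0.75,0.3,-0.132],[-0.61,-0.75,0.3,-0.132],[-0.61,-0.75,0.3,-0.132],[-0.61,-0.75,0.3,-0.132]],
])

```text
time_s: 1.37
position: [0.4906, 0.2714, 0.0999]
eef_rot: [-180.0, -0.1, -164.3]
contact_force: [0.1, 0.1, 0.9]
finger_gap: 0.0426
gripper_force: 0.0
```

```bash
python3 -c "
from h import *
cv2.imwrite('pics/ab.png',np.hstack([cv2.resize(up(ctrl.camera('top'),180,190,60,60),(400,400)),cv2.resize(up(ctrl.camera('scene'),240,130,60,60),(400,400))])[:,:,::-1])
go(491.5,272,8.5,196)"
```

```text
rows: [-0.0043 -0.0107  0.3712] -0.0007 mm [-1.1 -2.7 92.8] turn -0.1 t 1.47 q [ 27.  10. 113.   0.  57. -79.] F [ 0.6 -0.1  0.4]
```

View pics/ab.png

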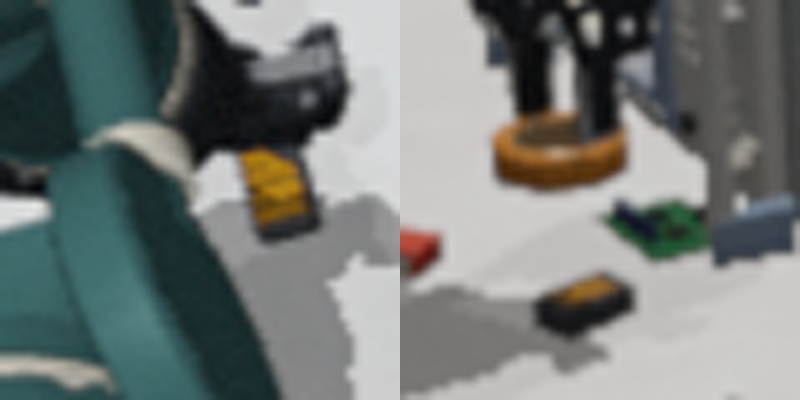

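The gripper is above the battery, which shows at about (222,217) in the top view and hasn't moved. Going down and gripping.

Call:
carry_out([
  [[-0.004,-0.005,0.1,0],[-0.004,-0.005,0.2,0],[-0.004,-0.005,0.28,0],[-0.004,-0.005,0.33,0],[-0.004,-0.005,0.36,0],[-0.004,-0.005,0.371,0],[-0.004,-0.005,0.371,0],[-0.004,-0.005,0.371,0]],
])

```text
time_s: 2.13
position: [0.4921, 0.2741, 0.0097]
eef_rot: [180.0, 0.1, -164.0]
contact_force: [-0.5, 0.2, 0.6]
finger_gap: 0.0422
gripper_force: 0.0
```

Call:
carry_out([
  [[0,0,0,0],[0,0,0,0],[0,0,0,0],[0,0,0,0],[0,0,0,0],[0,0,0,0]],
], gripper=0)

```text
time_s: 2.63
position: [0.4927, 0.2739, 0.0103]
eef_rot: [180.0, 0.2, -164.0]
contact_force: [-0.7, 0.4, 5.8]
finger_gap: 0.0245
gripper_force: 59.8
```

```bash
python3 -c "
from h import *
go(460,60,250,140);go(492,273,100,196)"
```

```text
rows: [ 0.3584 -0.7857 -0.9605] 0.4665 mm [  89.6 -196.4 -240.1] turn 56.0 t 2.63 q [ 27.  17. 116.   0.  47. -79.] F [-0.7  0.4  5.8]
rows: [ 0.0026 -0.0024 -0.3589] -0.0002 mm [  0.7  -0.6 -89.7] turn -0.0 t 2.63 q [ 27.  17. 116.   0.  47. -79.] F [-0.7  0.4  5.8]
```

Call:
carry_out([
  [[0,0,-0.1,0],[0,0,-0.25,0],[0.03,-0.1,-0.4,0.05],[0.36,-0.78,-0.95,0.46],[0.36,-0.78,-0.95,0.46],[0.36,-0.78,-0.95,0.46],[0.36,-0.78,-0.95,0.46],[0.36,-0.78,-0.95,0.46],[0.36,-0.78,-0.95,0.46],[0.36,-0.78,-0.95,0.46]],
])

```text
time_s: 3.47
position: [0.4602, 0.0573, 0.2512]
eef_rot: [179.8, 0.4, 140.2]
contact_force: [-0.1, -0.3, -0.2]
finger_gap: 0.0244
gripper_force: 59.2
```

```bash
python3 -c "
from h import *
go(420,-180,330,90);print(ctrl.sense()['finger_gap'])"
```

```text
rows: [-0.4857 -0.8312 -0.3151] 0.4186 mm [-121.4 -207.8  -78.8] turn 50.2 t 3.47 q [  4.  -9. 115.  -0.  73. -46.] F [-0.1 -0.3 -0.2]
0.02438002869209996
```

Call:
carry_out([
  [[-0.48,-0.83,-0.31,0.42],[-0.48,-0.83,-0.31,0.42],[-0.48,-0.83,-0.31,0.42],[-0.48,-0.83,-0.31,0.42],[-0.48,-0.83,-0.31,0.42],[-0.48,-0.83,-0.31,0.42],[-0.48,-0.83,-0.31,0.42],[-0.48,-0.83,-0.31,0.42],[-0.48,-0.83,-0.31,0.42]],
])

```text
time_s: 4.22
position: [0.42, -0.1759, 0.3234]
eef_rot: [-180.0, -0.0, 90.5]
contact_force: [0.5, 0.2, -0.7]
finger_gap: 0.0246
gripper_force: 59.3
```

```bash
python3 -c "
from h import *
s=ctrl.sense();print(s['position'],s['eef_rot'])
S=ctrl.camera('scene');T=ctrl.camera('top');cv2.imwrite('pics/sB.png',S[:,:,::-1]);cv2.imwrite('pics/tB.png',T[:,:,::-1])
u,v=proj('scene',s['position'])[0].astype(int);a,b=proj('top',s['position'])[0].astype(int);print(u,v,a,b)
cv2.imwrite('pics/e1.png',np.hstack([cv2.resize(up(S,u-30,v-30,60,60),(500,500)),cv2.resize(up(S,255,170,70,75),(280,300))[:, :].repeat(1,0) if 0 else np.pad(cv2.resize(up(T,a-20,b-20,40,40),(300,300)),((0,200),(0,0),(0,0)))])[:,:,::-1])"
```

```text
[ 0.41996854 -0.17591302  0.32341958] [-1.79997527e+02 -3.95645454e-02  9.04697901e+01]
309 121 411 229
```

View pics/e1.png

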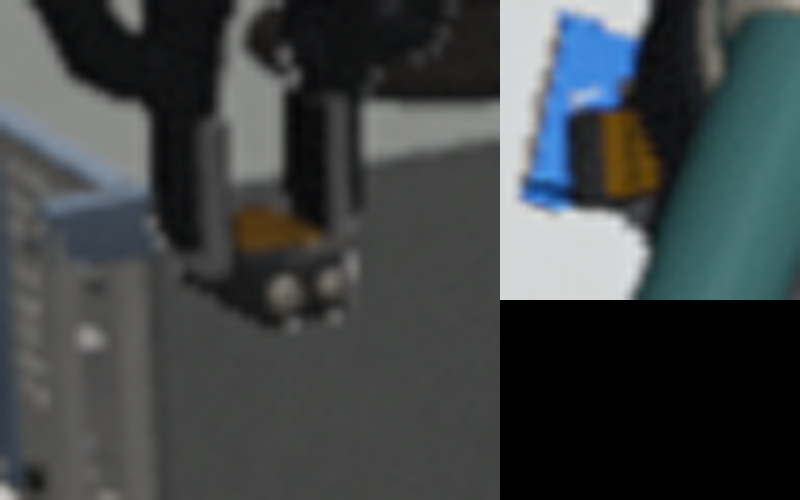

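The scene view shows the two silver terminals on the end facing the camera (world −y), at pixels ~(313.2,126.0) and (318.4,124.8). That is the tool −x end, so the final tool yaw is 180. Now I'll find the battery's offset in the grip and the bay target.

```bash
python3 -c "
from h import *
np.set_printoptions(precision=4,suppress=True)
s=ctrl.sense();P=s['position']
C,d=ray('scene',[315.8,125.4]);d=d[0];k=(P[0]-C[0])/d[0];print('term',C+k*d-P)
k=(P[2]-.0005-C[2])/d[2];print('term by z',C+k*d-P)
zt=P[2]+.0085
print('end+y',plane('top',[[400.3,229],[405,229]],zt)-P)
T=cv2.imread('pics/tB.png')[:,:,::-1];S=cv2.imread('pics/sB.png')[:,:,::-1]
# bay in the first pictures, deck plane
for n,f,box in(('top','top0',(275,208,80,50)),('scene','scene0',(255,180,70,60))):
    im=cv2.imread(f'pics/{f}.png')[:,:,::-1].copy()
    for th in (80,90,100,110):
      for a,p in blobs(im,box,(0,0,0),(180,255,th),amin=40):
        W=plane(n,p,.018)[:,:2]*1000;r=cv2.minAreaRect(W.astype(np.float32))
        if max(r[1])<70: print(n,th,np.round(r[0],1),np.round(r[1],1),round(r[2],1))
# lips (z=0.0275 top of the walls) in the top view: profile
im=cv2.imread('pics/top0.png');g=cv2.cvtColor(im,cv2.COLOR_BGR2GRAY)
print(g[214:254,300].tolist());print(g[214:254,313].tolist());print(g[221,280:350].tolist());print(g[248,280:350].tolist());print(g[235,280:350].tolist())
go(442,24,120,180)"
```

```text
term [ 0.     -0.0265 -0.0009]
term by z [-0.0006 -0.0277 -0.0005]
end+y [[-0.0003  0.0226  0.0085]
 [-0.0003  0.0135  0.0085]]
top 90 [443.6  22.8] [25.6 45.3] 89.8
top 100 [443.7  23.1] [27.7 47.7] 89.8
top 110 [443.7  23.3] [29.4 49.1] 89.8
scene 80 [442.9  22.7] [27.4 47.8] 89.4
[201, 202, 201, 173, 105, 81, 82, 85, 79, 141, 149, 148, 149, 148, 149, 147, 148, 147, 148, 149, 149, 148, 149, 148, 148, 149, 149, 148, 149, 148, 150, 148, 106, 85, 84, 82, 64, 113, 143, 197]
[201, 201, 203, 203, 116, 37, 69, 146, 152, 150, 151, 136, 93, 82, 82, 83, 82, 84, 84, 84, 85, 85, 85, 83, 85, 83, 85, 84, 84, 105, 145, 150, 151, 150, 131, 65, 49, 105, 142, 196]
[200, 200, 200, 201, 200, 170, 146, 145, 110, 73, 75, 78, 79, 81, 83, 80, 55, 55, 78, 85, 85, 87, 88, 88, 97, 112, 134, 143, 145, 145, 145, 144, 144, 146, 137, 113, 93, 91, 91, 93, 93, 93, 92, 101, 115, 135, 146, 147, 146, 147, 145, 144, 145, 144, 146, 148, 148, 151, 173, 180, 164, 136, 156, 190, 202, 201, 202, 201, 202, 201]
[201, 201, 201, 200, 189, 163, 156, 116, 75, 80, 84, 84, 85, 89, 89, 77, 67, 78, 81, 82, 84, 84, 85, 84, 89, 116, 129, 130, 130, 130, 130, 129, 130, 131, 128, 110, 91, 86, 84, 86, 86, 86, 87, 93, 104, 128, 138, 139, 140, 139, 140, 139, 138, 139, 138, 147, 151, 151, 162, 178, 160, 144, 140, 183, 201, 201, 200, 201, 200, 200]
[201, 200, 201, 201, 199, 173, 149, 114, 79, 91, 133, 148, 148, 148, 122, 86, 70, 128, 149, 148, 148, 148, 148, 148, 148, 139, 106, 84, 83, 83, 83, 82, 83, 85, 84, 82, 84, 132, 150, 151, 150, 150, 150, 151, 150, 151, 150, 151, 151, 150, 153, 176, 180, 180, 168, 161, 161, 163, 154, 150, 150, 149, 141, 185, 201, 202, 202, 201, 201, 202]
rows: [0.793 0.097 0.812] -0.7449 mm [198.3  24.2 203. ] turn -89.4 t 4.32 q [-26. -12. 110.   0.  82. -26.] F [-0.5  0.8 -0.6]
```

Call:
carry_out([
  [[0.79,0.09,0.6,-0.5],[0.79,0.09,0.6,-0.5],[0.79,0.09,0.6,-0.5],[0.79,0.09,0.6,-0.5],[0.79,0.09,0.6,-0.5],[0.79,0.09,0.6,-0.5],[0.79,0.09,0.6,-0.5],[0.79,0.09,0.6,-0.5],[0.79,0.09,0.6,-0.5],[0.79,0.09,0.6,-0.5]],
])

```text
time_s: 5.15
position: [0.4405, 0.0239, 0.1727]
eef_rot: [-180.0, -0.1, 150.8]
contact_force: [-0.5, -0.0, -1.1]
finger_gap: 0.0241
gripper_force: 59.4
```

```bash
python3 -c "
from h import *
go(441.1,23,50,179.8)"
```

```text
rows: [-0.0046 -0.0017  0.4906] -0.2417 mm [ -1.1  -0.4 122.7] turn -29.0 t 5.15 q [ -0.  -8. 123.   0.  65. -61.] F [-0.5 -0.  -1.1]
```

Call:
carry_out([
  [[-0.004,-0.002,0.1,-0.242],[-0.004,-0.002,0.2,-0.242],[-0.004,-0.002,0.3,-0.242],[-0.004,-0.002,0.4,-0.242],[-0.004,-0.002,0.46,-0.242],[-0.004,-0.002,0.49,-0.242],[-0.004,-0.002,0.49,-0.242],[-0.004,-0.002,0.49,-0.242]],
])

```text
time_s: 5.82
position: [0.4422, 0.0214, 0.0513]
eef_rot: [180.0, -0.0, 179.4]
contact_force: [-0.0, 0.3, -0.7]
finger_gap: 0.0247
gripper_force: 59.3
```

```bash
python3 -c "
from h import *
S=ctrl.camera('scene')
go(441.1,23,32,179.8);go(441.1,23,22.5,179.8)
cv2.imwrite('pics/f1.png',cv2.resize(up(S,250,165,80,70),(800,600))[:,:,::-1])"
```

```text
rows: [0.0078 0.0066 0.08  ] -0.003 mm [ 2.   1.7 20. ] turn -0.4 t 5.87 q [ -0.   1. 129.   0.  50. -90.] F [ 0.7 -0.5 -0.1]
rows: [0.0079 0.0066 0.118 ] -0.003 mm [ 2.   1.7 29.5] turn -0.4 t 5.87 q [ -0.   1. 129.   0.  50. -90.] F [ 0.7 -0.5 -0.1]
```

View pics/f1.png

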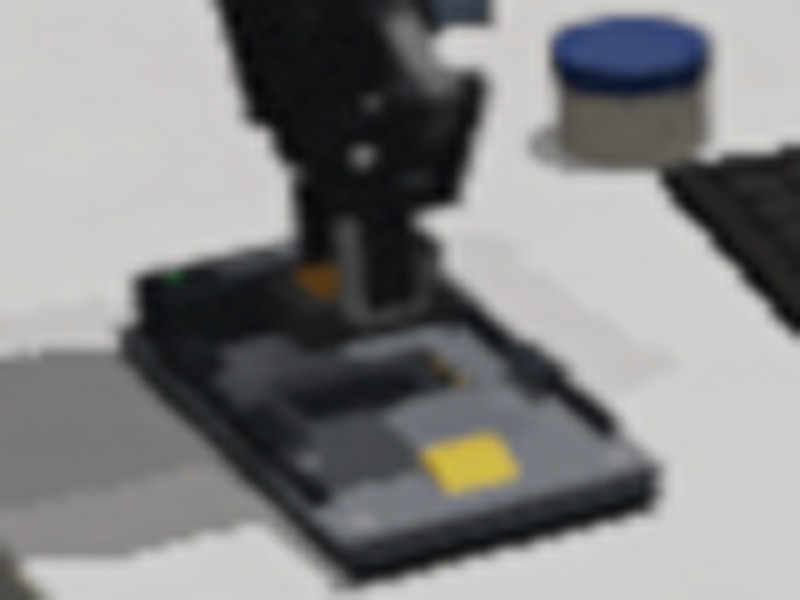

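The battery hangs above the bay, and the brass contacts show at crop (445,370) on the far side. I'll correct and check how noisy the readings are.

Call:
carry_out([
  [[0.006,0.004,0.06,0],[0.006,0.004,0.06,0],[0.006,0.004,0.06,0]],
])

```text
time_s: 6.12
position: [0.4408, 0.0221, 0.0368]
eef_rot: [180.0, 0.0, 179.4]
contact_force: [0.1, 0.2, -1.0]
finger_gap: 0.0242
gripper_force: 59.3
```

Call:
carry_out([
  [[0,0,0,0]],
])

```text
time_s: 6.2
position: [0.4415, 0.022, 0.0372]
eef_rot: [-180.0, 0.1, 179.4]
contact_force: [0.1, -0.6, 0.5]
finger_gap: 0.0247
gripper_force: 59.3
```

Call:
carry_out([
  [[0,0,0,0]],
])

```text
time_s: 6.28
position: [0.4416, 0.022, 0.0372]
eef_rot: [180.0, 0.1, 179.4]
contact_force: [-0.6, -0.2, -0.5]
finger_gap: 0.0243
gripper_force: 59.3
```

Call:
carry_out([
  [[0,0,0,0]],
])

```text
time_s: 6.37
position: [0.4414, 0.022, 0.037]
eef_rot: [-180.0, 0.1, 179.4]
contact_force: [0.4, -0.7, -1.0]
finger_gap: 0.0245
gripper_force: 59.3
```

Call:
carry_out([
  [[0.001,0.004,0.0,0],[0.001,0.004,0.012,0],[0.001,0.004,0.024,0],[0.001,0.004,0.032,0],[0.001,0.004,0.04,0],[0.001,0.004,0.04,0],[0.001,0.004,0.04,0]],
])

```text
time_s: 6.95
position: [0.4408, 0.023, 0.0272]
eef_rot: [180.0, -0.0, 179.4]
contact_force: [-3.4, 0.3, 11.4]
finger_gap: 0.0245
gripper_force: 60.8
```

The force is upward with −x, so the terminal end is catching on the contact side. Shift about 1 mm toward −x.

Call:
carry_out([
  [[0.0,0,-0.004,0],[0.004,0,-0.002,0],[0.005,0,0,0],[0.005,0,0,0]],
])

```text
time_s: 7.28
position: [0.4406, 0.023, 0.0274]
eef_rot: [-180.0, 0.1, 179.4]
contact_force: [-2.3, 0.1, 9.4]
finger_gap: 0.0247
gripper_force: 60.6
```

Call:
carry_out([
  [[0.002,0,0,0],[0.004,0,0,0],[0.004,0,0,0]],
])

```text
time_s: 7.53
position: [0.4404, 0.023, 0.0277]
eef_rot: [180.0, 0.2, 179.4]
contact_force: [1.1, -0.1, 8.4]
finger_gap: 0.0247
gripper_force: 60.4
```

Call:
carry_out([
  [[0.002,0,0,0],[0.004,0,0,0],[0.004,0,0,0]],
])

```text
time_s: 7.78
position: [0.4403, 0.023, 0.0279]
eef_rot: [180.0, 0.3, 179.4]
contact_force: [2.7, 0.8, 6.5]
finger_gap: 0.0243
gripper_force: 60.2
```

Call:
carry_out([
  [[0,0,-0.01,0],[0,0,-0.016,0],[0,0,-0.016,0],[0,0,-0.016,0]],
])

```text
time_s: 8.12
position: [0.4365, 0.0231, 0.0296]
eef_rot: [180.0, -0.1, 179.4]
contact_force: [-0.6, 0.2, -0.9]
finger_gap: 0.0243
gripper_force: 59.4
```

Call:
carry_out([
  [[-0.006,0,0,0],[-0.011,0,0,0],[-0.011,0,0.006,0],[-0.011,0,0.012,0],[-0.011,0,0.012,0],[-0.011,0,0.012,0]],
])

```text
time_s: 8.62
position: [0.4405, 0.023, 0.0277]
eef_rot: [-180.0, 0.0, 179.4]
contact_force: [-1.1, 0.0, 5.5]
finger_gap: 0.0244
gripper_force: 60.1
```

```bash
python3 -c "
from h import *
s=ctrl.sense();print(s['wrist_torque'],s['contact_force'],s['position'],s['eef_rot'])
S=ctrl.camera('scene');T=ctrl.camera('top')
cv2.imwrite('pics/g1.png',np.hstack([cv2.resize(up(S,260,180,50,50),(500,500)),cv2.resize(up(T,295,210,40,50),(300,500))])[:,:,::-1])"
```

```text
[-0.00345538  0.33292571  0.00426401] [-1.10643235  0.0207759   5.51374835] [0.44051483 0.02300233 0.02773621] [-1.79997172e+02  3.04441632e-02  1.79434291e+02]
```

View pics/g1.png

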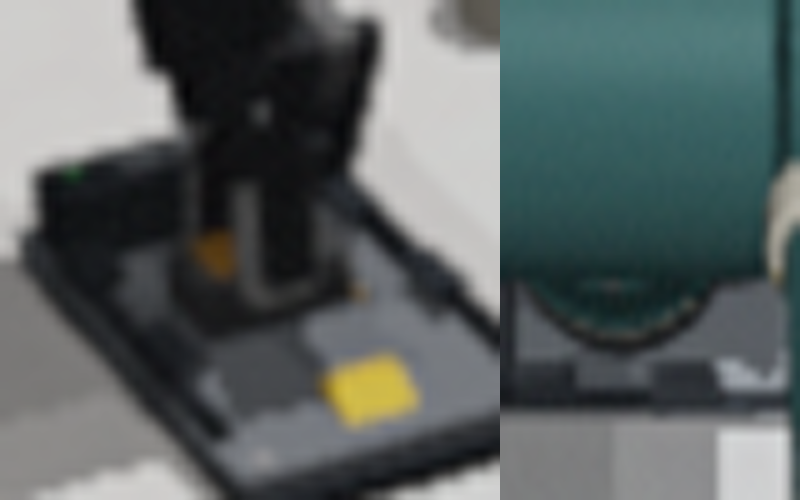

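Torque about y suggests the near (−x) end is resting on the deck. I'll lift slightly, shift +1.5 mm in x, and lower again.

Call:
carry_out([
  [[0,0,-0.012,0],[-0.006,0,-0.012,0],[-0.006,0,-0.012,0],[-0.006,0,-0.004,0],[-0.006,0,0,0],[-0.006,0,0.004,0],[-0.006,0,0.004,0]],
])

```text
time_s: 9.3
position: [0.4413, 0.023, 0.0257]
eef_rot: [180.0, -0.0, 179.4]
contact_force: [1.5, -0.4, -0.3]
finger_gap: 0.0243
gripper_force: 59.3
```

```bash
python3 -c "
from h import *
s=ctrl.sense();print(s['wrist_torque'],s['contact_force'],s['position'],s['eef_rot'])"
```

```text
[ 0.04463551 -0.13235401  0.00390787] [ 1.51055445 -0.44246893 -0.28165267] [0.44134314 0.02299021 0.02574995] [ 1.79999420e+02 -1.32865455e-02  1.79430674e+02]
```

It dropped in: z is 25.7 with no upward force. Lowering on to the bay floor.

Call:
carry_out([
  [[0,0,0.006,0],[0,0,0.012,0],[0,0,0.016,0],[0,0,0.016,0],[0,0,0.016,0]],
])

```text
time_s: 9.72
position: [0.4414, 0.023, 0.0223]
eef_rot: [-180.0, -0.0, 179.4]
contact_force: [-1.3, -0.1, 3.9]
finger_gap: 0.0242
gripper_force: 59.8
```

Call:
carry_out([
  [[0,0,0,0],[0,0,0,0],[0,0,0,0],[0,0,0,0]],
], gripper=0.4)

```text
time_s: 10.05
position: [0.4413, 0.023, 0.022]
eef_rot: [-180.0, -0.0, 179.4]
contact_force: [-0.5, 0.6, -0.1]
finger_gap: 0.0343
gripper_force: 0.0
```

Call:
carry_out([
  [[0,0,-0.02,0],[0,0,-0.08,0],[0,0,-0.2,0],[0,0,-0.35,0],[0,0,-0.45,0],[0,0,-0.45,0]],
])

```text
time_s: 10.55
position: [0.4462, 0.023, 0.1412]
eef_rot: [180.0, 0.7, 179.4]
contact_force: [1.4, -0.3, 1.3]
finger_gap: 0.0342
gripper_force: 0.0
```

Run:
```python
from h import *
go(466,-130,135,180)
S=ctrl.camera('scene');cv2.imwrite('pics/sC.png',S[:,:,::-1])
# cover measures from first pictures
np.set_printoptions(precision=1,suppress=True)
im=cv2.imread('pics/top0.png')[:,:,::-1].copy();u=up(im,385,205,50,50)
for lo,hi in(((95,120,40),(125,255,150)),((95,120,40),(125,255,170)),((95,0,200),(130,110,255))):
  for a,p in blobs(im,(385,205,50,50),lo,hi,amin=3)[:3]:
    W=plane('top',p,.020)[:,:2]*1000;r=cv2.minAreaRect(W.astype(np.float32));print(lo,hi,round(a,1),np.array(r[0]),np.array(r[1]),round(r[2],1))
A=cv2.resize(u,(500,500));B=cv2.resize(up(cv2.imread('pics/scene0.png')[:,:,::-1],328,240,45,45),(300,300))
B=np.vstack([B,cv2.resize(up(S,265,180,50,33),(300,200))])
cv2.imwrite('pics/v1.png',np.hstack([A,B])[:,:,::-1])
```

```text
rows: [-0.0851 -0.6112  0.0256] -0.0047 mm [ -21.3 -152.8    6.4] turn -0.6 t 10.55 q [ -0.  -6. 125.   0.  61. -90.] F [ 1.4 -0.3  1.3]
(95, 120, 40) (125, 255, 150) 25.7 [ 437.5 -236. ] [67.3  5.6] 76.0
(95, 120, 40) (125, 255, 150) 11.6 [ 461.9 -240.7] [28.7  9.2] 4.9
(95, 120, 40) (125, 255, 170) 36.0 [ 437.6 -236.3] [68.   8.3] 76.8
(95, 120, 40) (125, 255, 170) 25.8 [ 467.8 -242. ] [12.1 41.8] 89.8
(95, 0, 200) (130, 110, 255) 250.8 [ 476.3 -194.3] [31.3 97.5] 87.9
(95, 0, 200) (130, 110, 255) 76.1 [ 409.8 -242. ] [40.7 39.1] 74.9
(95, 0, 200) (130, 110, 255) 72.9 [ 439.7 -297.5] [31.7 59.9] 86.6
```

View pics/v1.png

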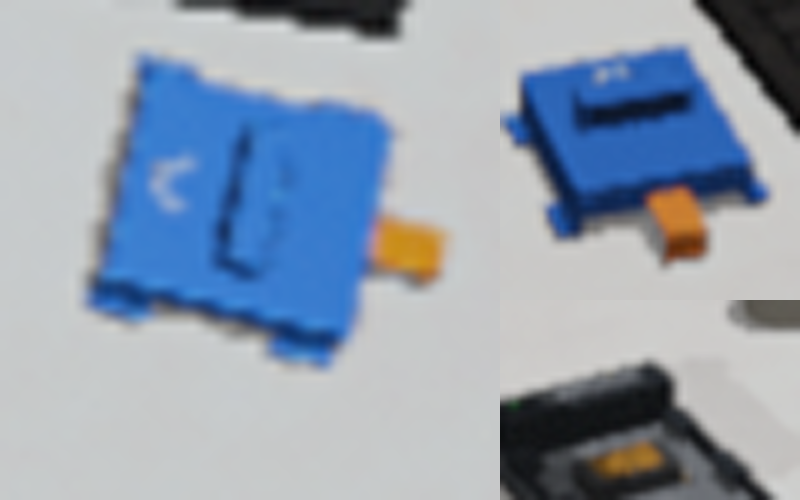

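The battery lies flat in the bay (scene crop, lower right). Cover from the top view: rib front face centre ≈ px (407.7,224.2), roof midline point ≈ (410,224.6), yaw ≈ 75.5°, tab at (425.4,229.4).

Run:
```python
from h import *
np.set_printoptions(precision=1,suppress=True)
a=np.radians(75.7);ex=np.array([np.cos(a),np.sin(a)]);ey=np.array([-ex[1],ex[0]])
def pr(n,P):P=P[0,:2]*1000;print(n,P,"along",P@ex,"lat",P@ey)
pr("ribface",plane('top',[407.7,224.2],.026));pr("roofmid",plane('top',[410.0,224.6],.020));pr("tab",plane('top',[425.4,229.4],.008))
# scene: rib rear face centre crop (632,103)->/6.667
pr("ribrear scene",plane('scene',[328+132/6.667-.5,240+103/6.667-.5],.026))
pr("tab scene",plane('scene',[354.3,270.5],.008))
for al,la in((-110,-515),(-113,-514)): print(al*ex+la*ey)
```

```text
ribface [ 469.2 -240.4] along -117.09789552725337 lat -514.0281787351446
roofmid [ 468.8 -248.1] along -124.63944032072807 lat -515.6043749532613
tab [ 456.9 -293. ] along -171.0911440656369 lat -515.1250385822201
ribrear scene [ 466.8 -249. ] along -125.99917305952256 lat -513.7933099373324
tab scene [ 462.5 -284.4] along -161.30838508947826 lat -518.4479888533799
[ 471.9 -233.8]
[ 470.2 -236.5]
```

```bash
python3 -c "
from h import *
go(468.6,-245.9,70,165.7)"
```

```text
rows: [-0.1044 -1.0746  0.2752] 0.1145 mm [ -26.1 -268.7   68.8] turn 13.7 t 10.6 q [ -0.  -6. 125.  -0.  61. -90.] F [ 0.1  0.1 -0.7]
```

Call:
carry_out([
  [[-0.1,-0.95,0.0,0.114],[-0.1,-0.95,0.0,0.114],[-0.1,-0.95,0.0,0.114],[-0.1,-0.95,0.0,0.114],[-0.1,-0.95,0.1,0.114],[-0.1,-1.0,0.2,0.114],[-0.1,-1.0,0.25,0.114],[-0.1,-1.0,0.25,0.114],[-0.1,-1.0,0.25,0.114],[-0.1,-1.0,0.25,0.114]],
])

```text
time_s: 11.43
position: [0.4633, -0.2264, 0.0716]
eef_rot: [180.0, -0.1, 165.7]
contact_force: [0.9, 0.1, 0.1]
finger_gap: 0.0342
gripper_force: 0.0
```

```bash
python3 -c "
from h import *
go(468.6,-245.9,22.5,165.7)"
```

```text
rows: [-0.04   -0.0707  0.1964] 0.0004 mm [-10.  -17.7  49.1] turn 0.0 t 11.43 q [ -29.    7.  120.    0.   53. -105.] F [0.9 0.1 0.1]
```

Call:
carry_out([
  [[-0.04,-0.07,0,0],[-0.04,-0.07,0,0],[-0.04,-0.07,0.03,0],[-0.04,-0.07,0.09,0],[-0.04,-0.07,0.13,0],[-0.04,-0.07,0.13,0],[-0.04,-0.07,0.13,0]],
])

```text
time_s: 12.02
position: [0.4684, -0.2453, 0.0388]
eef_rot: [180.0, -0.1, 165.8]
contact_force: [0.1, 0.1, 0.3]
finger_gap: 0.0341
gripper_force: 0.0
```

```bash
python3 -c "
from h import *
S=ctrl.camera('scene');go(468.6,-245.9,22.5,165.7)
cv2.imwrite('pics/w1.png',cv2.resize(up(S,320,215,64,64),(600,600))[:,:,::-1])"
```

```text
rows: [ 0.0019 -0.0005  0.068 ] 0.0008 mm [ 0.5 -0.1 17. ] turn 0.1 t 12.07 q [ -30.   11.  119.    0.   50. -106.] F [-0.3  0.5  0.1]
```

View pics/w1.png

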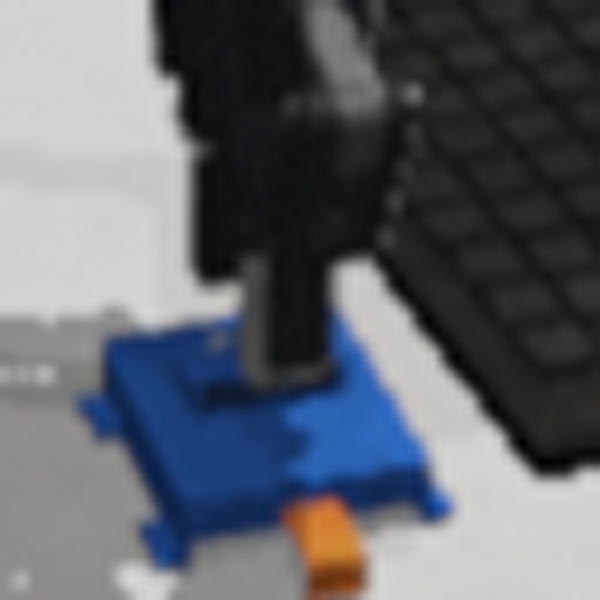

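The rear finger hangs at crop (290,375), over the cover just behind the rib (190–345, ~390), with the tab in view below. Descending and gripping.

Call:
carry_out([
  [[0.002,0,0.03,0],[0.002,0,0.05,0],[0.002,0,0.062,0],[0.002,0,0.066,0],[0.002,0,0.066,0],[0.002,0,0.066,0]],
])

```text
time_s: 12.57
position: [0.4688, -0.2466, 0.023]
eef_rot: [180.0, -0.0, 165.7]
contact_force: [0.4, -0.2, 0.0]
finger_gap: 0.034
gripper_force: 0.0
```

Call:
carry_out([
  [[0,0,0,0],[0,0,0,0],[0,0,0,0],[0,0,0,0],[0,0,0,0],[0,0,0,0]],
], gripper=0)

```text
time_s: 13.07
position: [0.4692, -0.2468, 0.0236]
eef_rot: [-180.0, 0.0, 165.8]
contact_force: [-0.3, -0.3, 3.4]
finger_gap: 0.0098
gripper_force: 60.4
```

```bash
python3 -c "
from h import *
go(468.6,-245.9,22.5,165.7);go(440,-160,250,200);go(440,-160,250,150)"
```

```text
rows: [0.0033 0.0029 0.0042] 0.0004 mm [0.8 0.7 1.1] turn 0.1 t 13.07 q [ -30.   12.  120.   -0.   48. -106.] F [-0.3 -0.3  3.4]
rows: [ 0.198   0.3075 -0.906 ] -0.2854 mm [  49.5   76.9 -226.5] turn -34.2 t 13.07 q [ -30.   12.  120.   -0.   48. -106.] F [-0.3 -0.3  3.4]
rows: [ 0.198   0.3075 -0.906 ] 0.1313 mm [  49.5   76.9 -226.5] turn 15.8 t 13.07 q [ -30.   12.  120.   -0.   48. -106.] F [-0.3 -0.3  3.4]
```

Call:
carry_out([
  [[0,0,-0.06,0],[0,0,-0.2,-0.03],[0.19,0.3,-0.4,-0.118],[0.19,0.3,-0.5,-0.118],[0.19,0.3,-0.5,-0.118],[0.19,0.3,-0.5,-0.118],[0.19,0.3,-0.5,-0.118],[0.19,0.3,-0.5,-0.118]],
])

```text
time_s: 13.73
position: [0.441, -0.1621, 0.1475]
eef_rot: [-180.0, -0.0, 179.9]
contact_force: [0.1, 0.5, -1.7]
finger_gap: 0.0099
gripper_force: 59.9
```

Run:
```python
from h import *
np.set_printoptions(precision=1,suppress=True)
for r1,z1,r2,z2,c in((222.5,.0235,245.9,.0275,300),(222.5,.0275,245.9,.0275,300),(220.5,.018,248.5,.0275,313)):
    a=plane('top',[c,r1],z1)[0,0]*1e3;b=plane('top',[c,r2],z2)[0,0]*1e3;print('edges',a,b,'mid',(a+b)/2,'sep',a-b)
# lip extents along y, col crossings ~ rows 221/248: front lip 298..304.5 ; rear lip 314.8..324.3
for row,z in((221,.0275),(248,.0275)): print('lip ends y',[plane('top',[c,row],z)[0,1]*1e3 for c in(304.7,314.9,324.5)])
print('stop face y', plane('top',[296.6,235],.018)[0,1]*1e3,plane('top',[294.5,235],.042)[0,1]*1e3)
print('ledge front/rear y', plane('top',[[330.6,235],[337.7,235]],.023)[:,1]*1e3)
s=ctrl.sense();print(s['position']*1e3,s['eef_rot'],s['finger_gap'])
S=ctrl.camera('scene');T=ctrl.camera('top');cv2.imwrite('pics/sD.png',S[:,:,::-1]);cv2.imwrite('pics/tD.png',T[:,:,::-1])
P=s['position']; 
for n,im in(('scene',S),('top',T)):
    u,v=proj(n,P+[0,-.05,-.02])[0].astype(int)
    for a,p in blobs(im,(u-35,v-30,70,60),(8,120,90),(22,255,255),amin=4)[:2]:
        print(n,round(a,1),p.min(0),p.max(0),'c',np.array(rect(p)[0]),np.array(rect(p)[1]),rect(p)[2], [ (plane(n,[rect(p)[0]],P[2]-z)[0]-P)*1e3 for z in(.0236,.010)])
```

```text
edges 475.07055497910244 410.85167074262034 mid 442.96111286086136 sep 64.2188842364821
edges 474.5237787319545 410.85167074262034 mid 442.68772473728745 sep 63.672107989334165
edges 481.2735566545108 403.77023145746796 mid 442.5218940559894 sep 77.50332519704284
lip ends y [np.float64(40.549844685153595), np.float64(12.68974313169507), np.float64(-13.525638539910501)]
lip ends y [np.float64(40.40441182851411), np.float64(12.901652370873625), np.float64(-12.9775574512212)]
stop face y 62.920062840202185 67.36435425497595
ledge front/rear y [-30.  -49.3]
[ 441.  -162.1  147.5] [-180.    -0.   179.9] 0.009879662113218893
scene 46.9 [323.7 204.8] [333.2 213.8] c [328.9 208.7] [9.7 7.1] 61.69924545288086 [array([  9.8, -34.1, -23.6]), array([ -2.2, -54.8, -10. ])]
```

The case centreline is at world x ≈ 442.8, its origin at y ≈ 30.7, so lay_down is at y ≈ 0.7. The cover sits about 0.7 mm to −x of the tool. Moving above lay_down.

```bash
python3 -c "
from h import *
go(443.5,0.7,75,179.8)"
```

```text
rows: [-0.0117  0.6519  0.2865] 0.0007 mm [ -2.9 163.   71.6] turn 0.1 t 13.83 q [ -23.   -3.  121.   -0.   62. -113.] F [-0.8 -0.7 -0.9]
```

Call:
carry_out([
  [[-0.01,0.16,0,0],[-0.01,0.32,0,0],[-0.01,0.48,0,0],[-0.01,0.6,0.04,0],[-0.01,0.65,0.12,0],[-0.01,0.65,0.2,0],[-0.01,0.65,0.25,0],[-0.01,0.65,0.28,0],[-0.01,0.65,0.28,0],[-0.01,0.65,0.28,0]],
])

```text
time_s: 14.67
position: [0.4435, -0.0002, 0.0772]
eef_rot: [180.0, -0.1, 179.9]
contact_force: [-0.6, -0.5, -1.4]
finger_gap: 0.0096
gripper_force: 59.9
```

Call:
carry_out([
  [[0,0,0,0],[0,0,0,0],[0,0,0,0]],
])

```text
time_s: 14.92
position: [0.4449, 0.0, 0.079]
eef_rot: [-180.0, 0.1, 179.9]
contact_force: [0.0, -0.4, -0.3]
finger_gap: 0.0099
gripper_force: 59.9
```

Run:
```python
from h import *
np.set_printoptions(precision=1,suppress=True)
go(443.5,0.7,50,179.8)
s=ctrl.sense();P=s['position'];print(P*1e3)
S=ctrl.camera('scene');T=ctrl.camera('top');cv2.imwrite('pics/sE.png',S[:,:,::-1]);cv2.imwrite('pics/tE.png',T[:,:,::-1])
for n,im in(('scene',S),('top',T)):
    u,v=proj(n,P+[0,-.05,-.02])[0].astype(int)
    for nm,lo,hi in(('tab',(8,120,90),(21,255,255)),('ledge',(22,120,100),(34,255,255)),('blue',(100,120,40),(125,255,255))):
      for a,p in blobs(im,(u-45,v-40,90,80),lo,hi,amin=4)[:1]:
        print(n,nm,round(a,1),p.min(0),p.max(0),'c',np.array(rect(p)[0]),np.array(rect(p)[1]),rect(p)[2], (plane(n,[rect(p)[0]],P[2]-.012)[0]-P)*1e3)
```

```text
rows: [0.  0.  0.1] 0.0006 mm [ 1.5  0.7 29. ] turn 0.1 t 14.92 q [ -3.  -1. 128.  -0.  54. -93.] F [ 0.  -0.4 -0.3]
[444.9   0.   79. ]
scene tab 41.1 [294.1 201.6] [301.6 209.9] c [298.1 205.5] [8.1 6.8] 75.37911987304688 [ -2.1 -55.  -12. ]
scene ledge 37.3 [291.9 215.3] [300.8 221.6] c [296.4 218.6] [6.  8.1] 70.34617614746094 [ -34.7 -110.7  -12. ]
scene blue 352.4 [271.1 188.3] [307.1 210.1] c [288.3 198.1] [19.5 33.2] 71.36882781982422 [ -6.3  -6.2 -12. ]
top tab 9.7 [333.8 233.1] [341.4 235.3] c [337.7 234.2] [2.1 7.7] 84.2894058227539 [ -7.  -46.7 -12. ]
top ledge 8.5 [333.7 234.7] [337.2 237.8] c [335.4 236.2] [3.1 3.5] 90.0 [-12.2 -40.8 -12. ]
top blue 175.8 [306.2 234.3] [333.8 246.6] c [320. 241.] [27.8 12.1] 2.862405300140381 [-24.4  -0.4 -12. ]
```

Run:
```python
from h import *
np.set_printoptions(precision=1,suppress=True)
T=cv2.imread('pics/tE.png')[:,:,::-1].copy();P=np.array([444.9,0,79.])
for zl in(40,80):
  p=blobs(T,(290,215,60,50),(100,120,zl),(125,255,255),amin=10)[0][1]
  # lower edge row per column
  print([(c,round(p[np.abs(p[:,0]-c)<.3][:,1].max(),1)) for c in range(307,334,2)])
for r in(245.5,246,246.5): print(r,plane('top',[[310,r]],.0554)[0,:2]*1e3,plane('top',[[310,r]],.0594)[0,:2]*1e3)
print('y ends at base+4 and roof',plane('top',[[306.2,245],[333.8,245]],.0574)[:,1]*1e3,plane('top',[[306.2,238],[333.8,238]],.0754)[:,1]*1e3)
g=cv2.cvtColor(T,cv2.COLOR_RGB2HSV)
for c in(309,320,330): print(c,g[240:252,c].tolist())
```

```text
[(307, np.float64(246.2)), (309, np.float64(246.4)), (311, np.float64(246.4)), (313, np.float64(246.3)), (315, np.float64(243.8)), (317, np.float64(243.7)), (319, np.float64(243.6)), (321, np.float64(243.7)), (323, np.float64(243.7)), (325, np.float64(243.8)), (327, np.float64(246.2)), (329, np.float64(246.3)), (331, np.float64(246.4)), (333, np.float64(246.3))]
[(307, np.float64(246.2)), (309, np.float64(246.4)), (311, np.float64(246.4)), (313, np.float64(246.3)), (315, np.float64(243.8)), (317, np.float64(243.7)), (319, np.float64(243.6)), (321, np.float64(243.7)), (323, np.float64(243.7)), (325, np.float64(243.8)), (327, np.float64(246.2)), (329, np.float64(246.3)), (331, np.float64(246.4)), (333, np.float64(246.3))]
245.5 [409.7  25.7] [409.4  25.7]
246 [408.4  25.7] [408.1  25.7]
246.5 [407.1  25.7] [406.8  25.7]
y ends at base+4 and roof [ 35.7 -36.7] [ 35.2 -36.1]
309 [[108, 190, 146], [108, 194, 146], [108, 195, 145], [108, 204, 125], [107, 208, 126], [108, 194, 139], [108, 168, 129], [113, 55, 97], [105, 28, 74], [105, 39, 39], [105, 52, 39], [113, 11, 95]]
320 [[15, 30, 34], [111, 171, 64], [108, 197, 132], [108, 192, 121], [110, 75, 99], [104, 29, 98], [105, 32, 64], [107, 45, 51], [111, 46, 56], [107, 41, 56], [107, 32, 56], [107, 18, 97]]
330 [[108, 194, 143], [108, 188, 145], [108, 193, 143], [108, 211, 123], [108, 195, 128], [108, 195, 141], [109, 162, 129], [107, 47, 104], [105, 28, 90], [103, 50, 46], [110, 45, 51], [103, 19, 96]]
```

The cover's near tongue edge gives cover centre ≈ TCP x − 0.5, with the yaw aligned. Correct and descend.

Call:
carry_out([
  [[0.006,0.004,0.02,0],[0.006,0.004,0.05,0],[0.006,0.004,0.08,0],[0.006,0.004,0.1,0],[0.006,0.004,0.11,0],[0.006,0.004,0.11,0],[0.006,0.004,0.11,0]],
])

```text
time_s: 15.6
position: [0.4421, 0.0014, 0.0501]
eef_rot: [180.0, -0.1, 179.9]
contact_force: [0.7, 0.7, -0.4]
finger_gap: 0.0093
gripper_force: 59.9
```

Call:
carry_out([
  [[0,0,0,0],[0,0,0,0]],
])

```text
time_s: 15.77
position: [0.4427, 0.0013, 0.0508]
eef_rot: [-180.0, 0.0, 179.9]
contact_force: [-0.1, 0.3, -0.1]
finger_gap: 0.0098
gripper_force: 59.9
```

Call:
carry_out([
  [[-0.003,0,0,0],[-0.003,0,0.008,0],[-0.003,0,0.016,0],[-0.003,0,0.024,0],[-0.003,0,0.028,0],[-0.003,0,0.028,0]],
])

```text
time_s: 16.27
position: [0.4429, 0.0014, 0.0432]
eef_rot: [180.0, -0.0, 179.9]
contact_force: [-0.0, -0.3, -0.9]
finger_gap: 0.0099
gripper_force: 59.9
```

No contact, base at about 19.6 mm, so the tongues are between the lips. Lower on to the deck.

Call:
carry_out([
  [[0,0,0.004,0],[0,0,0.007,0],[0,0,0.01,0],[0,0,0.01,0],[0,0,0.01,0]],
])

```text
time_s: 16.68
position: [0.4433, 0.0013, 0.0415]
eef_rot: [-180.0, -0.0, 179.9]
contact_force: [-2.1, 0.0, 5.4]
finger_gap: 0.0099
gripper_force: 60.5
```

Call:
carry_out([
  [[0,0.006,-0.002,0],[0,0.014,-0.002,0],[0,0.022,-0.002,0],[0,0.03,-0.002,0],[0,0.036,-0.002,0]],
])

```text
time_s: 17.1
position: [0.4436, 0.0103, 0.0417]
eef_rot: [-180.0, 0.0, 179.9]
contact_force: [0.0, -2.7, 1.6]
finger_gap: 0.0098
gripper_force: 60.1
```

Call:
carry_out([
  [[0,0.006,0.0,0],[0,0.012,0.0,0],[0,0.018,0.0,0],[0,0.024,0.0,0]],
])

```text
time_s: 17.43
position: [0.4436, 0.0161, 0.0418]
eef_rot: [-180.0, 0.0, 179.9]
contact_force: [-0.2, -5.0, 3.3]
finger_gap: 0.0099
gripper_force: 60.3
```

Call:
carry_out([
  [[0,0.004,0.0,0],[0,0.008,0.0,0],[0,0.012,0.0,0]],
])

```text
time_s: 17.68
position: [0.4437, 0.0194, 0.0419]
eef_rot: [180.0, 0.0, 179.9]
contact_force: [0.5, -3.3, 4.5]
finger_gap: 0.01
gripper_force: 60.5
```

Call:
carry_out([
  [[0,0.003,0.0,0],[0,0.006,0.0,0]],
])

```text
time_s: 17.85
position: [0.4437, 0.0209, 0.0419]
eef_rot: [180.0, 0.0, 179.9]
contact_force: [0.2, -4.1, 4.7]
finger_gap: 0.0096
gripper_force: 60.6
```

Call:
carry_out([
  [[0,0.003,0.0,0],[0,0.006,0.0,0]],
])

```text
time_s: 18.02
position: [0.4437, 0.0224, 0.0419]
eef_rot: [-180.0, 0.0, 179.9]
contact_force: [-0.4, -4.0, 5.8]
finger_gap: 0.0099
gripper_force: 60.6
```

Call:
carry_out([
  [[0,0.002,0.0,0],[0,0.004,0.0,0]],
])

```text
time_s: 18.18
position: [0.4437, 0.0234, 0.0419]
eef_rot: [-180.0, 0.0, 179.9]
contact_force: [-0.6, -3.6, 5.4]
finger_gap: 0.0099
gripper_force: 60.6
```

Call:
carry_out([
  [[0,0.002,0.0,0],[0,0.004,0.0,0]],
])

```text
time_s: 18.35
position: [0.4436, 0.0244, 0.0419]
eef_rot: [-180.0, 0.0, 179.9]
contact_force: [0.6, -3.9, 5.1]
finger_gap: 0.0099
gripper_force: 60.6
```

Call:
carry_out([
  [[0,0.002,0.0,0],[0,0.004,0.0,0]],
])

```text
time_s: 18.52
position: [0.4437, 0.0254, 0.0419]
eef_rot: [-180.0, 0.0, 179.9]
contact_force: [0.6, -3.3, 5.1]
finger_gap: 0.0099
gripper_force: 60.6
```

Call:
carry_out([
  [[0,0.002,0.0,0],[0,0.003,0.0,0]],
])

```text
time_s: 18.68
position: [0.4437, 0.0261, 0.0419]
eef_rot: [-180.0, 0.0, 179.9]
contact_force: [0.2, -3.8, 5.9]
finger_gap: 0.0099
gripper_force: 60.6
```

Call:
carry_out([
  [[0,0.002,0.0,0],[0,0.003,0.0,0]],
])

```text
time_s: 18.85
position: [0.4436, 0.027, 0.0419]
eef_rot: [180.0, 0.0, 179.9]
contact_force: [0.2, -3.5, 5.8]
finger_gap: 0.01
gripper_force: 60.6
```

Call:
carry_out([
  [[0,0.002,0.0,0],[0,0.003,0.0,0]],
])

```text
time_s: 19.02
position: [0.4433, 0.0282, 0.0415]
eef_rot: [179.9, 0.0, 179.9]
contact_force: [1.0, -1.9, 3.7]
finger_gap: 0.01
gripper_force: 60.5
```

Call:
carry_out([
  [[0,0.002,0.0,0],[0,0.003,0.0,0]],
])

```text
time_s: 19.18
position: [0.4433, 0.0284, 0.0415]
eef_rot: [-180.0, -0.0, 179.9]
contact_force: [-0.5, -2.7, 4.4]
finger_gap: 0.0098
gripper_force: 60.4
```

Call:
carry_out([
  [[0,0.002,0.0,0],[0,0.003,0.0,0]],
])

```text
time_s: 19.35
position: [0.4432, 0.0287, 0.0415]
eef_rot: [-179.9, -0.0, 179.9]
contact_force: [-0.3, -5.8, 4.3]
finger_gap: 0.0099
gripper_force: 60.4
```

At y ≈ 28 the load fell and z dropped 0.4 mm, so the tab has snapped down. The cover now lightly touches the end block (~6 N). I'll ease off, check, and release.

Call:
carry_out([
  [[0,-0.003,-0.001,0],[0,-0.003,-0.001,0]],
])

```text
time_s: 19.52
position: [0.443, 0.0285, 0.0416]
eef_rot: [180.0, -0.0, 179.9]
contact_force: [0.7, -1.6, 1.1]
finger_gap: 0.0096
gripper_force: 60.1
```

Run:
```python
from h import *
np.set_printoptions(precision=1,suppress=True)
s=ctrl.sense();P=s['position'];print(P*1e3,s['contact_force'])
for f,Pm in(('cur',P),('pics/sE.png',np.array([.4449,0,.079]))):
    S=ctrl.camera('scene') if f=='cur' else cv2.imread(f)[:,:,::-1].copy()
    u,v=proj('scene',Pm+[0,-.05,-.015])[0]
    for nm,lo,hi in(('tab',(8,120,90),(21,255,255)),('ledge',(22,120,100),(34,255,255))):
      for a,p in blobs(S,(int(u)-30,int(v)-25,60,50),lo,hi,amin=2)[:1]:
        print(f,nm,round(a,1),'extent',p.min(0),p.max(0),'c-TCPpx',np.array(rect(p)[0])-[u,v])
```

```text
[443.   28.5  41.6] [ 0.7 -1.6  1.1]
cur tab 34.5 extent [289.2 209.7] [296.7 218.2] c-TCPpx [-0.  -0.1]
cur ledge 37.5 extent [291.9 215.3] [300.7 221.6] c-TCPpx [3.1 4.9]
pics/sE.png tab 41.1 extent [294.1 201.6] [301.6 209.9] c-TCPpx [ 0.1 -0. ]
pics/sE.png ledge 37.3 extent [291.9 215.3] [300.8 221.6] c-TCPpx [-1.6 13.1]
```

The tab's image position relative to the cover matches the relaxed hover view (difference ≈ 0 px, where a bent tab would be ~2 px higher). Releasing and rising.

Call:
carry_out([
  [[0,0,0,0],[0,0,0,0],[0,0,0,0],[0,0,0,0]],
], gripper=0.3)

```text
time_s: 19.9
position: [0.4428, 0.0285, 0.0415]
eef_rot: [180.0, -0.1, 179.9]
contact_force: [-0.2, -0.7, -0.2]
finger_gap: 0.0255
gripper_force: 0.0
```

Call:
carry_out([
  [[0,0,-0.02,0],[0,0,-0.06,0],[0,0,-0.15,0],[0,0,-0.3,0],[0,0,-0.45,0],[0,0,-0.6,0],[0,0,-0.6,0],[0,0,-0.6,0]],
])

```text
time_s: 20.57
position: [0.446, 0.0284, 0.1962]
eef_rot: [180.0, 0.5, 179.9]
contact_force: [-1.0, -0.0, -0.3]
finger_gap: 0.0253
gripper_force: 0.0
```

Run:
```python
from h import *
np.set_printoptions(precision=1,suppress=True)
S=ctrl.camera('scene');s=ctrl.sense();print(s['position'],s['contact_force'],s['finger_gap'])
for nm,lo,hi in(('tab',(8,120,90),(21,255,255)),('ledge',(22,120,100),(34,255,255)),('blue',(100,120,40),(125,255,255))):
  for a,p in blobs(S,(255,170,70,65),lo,hi,amin=2)[:1]:
    print(nm,round(a,1),'extent',p.min(0),p.max(0),np.array(rect(p)[0]))
```

```text
[0.4 0.  0.2] [-0.4  0.2  0.2] 0.025965068000485585
tab 37.2 extent [288.7 209.6] [296.7 218.1] [292.9 213.1]
ledge 37.7 extent [291.8 215.4] [300.7 221.6] [296.3 218.5]
blue 430.7 extent [269.1 194.1] [302.9 216.8] [285.6 204.7]
```

The cover and tab stayed put through the release, and the gripper is clear. Handing in.

```bash
python3 -c "
from rig import ctrl
print(ctrl.hand_in())"
```

```text
the job is handed in; nothing more can be done
None
```

I handed the job in at about 21 s: the battery lies flat in the bay with its terminals toward the brass contacts. The cover is home, its tab felt and seen to drop behind the ledge, and it touched the end block at only about 6 N. No verdict came back.

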